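# Open the cam vice on a glued model hull

## Robot

A 6-joint arm with a two-finger parallel gripper is mounted at the origin on the work surface. World frame = base frame: x ahead of the robot, y to its left, z up, the work surface at z = 0. Lengths are in m, angles in rad, forces in N, time in s.
With the tool pointing down it reaches from about 0.225 to 0.875 m from the base axis. Payload 3.4 kg.
Tool frame: the origin (TCP) lies on the centre line of the jaws, within the pads' length; the fingertips stand 22 mm ahead of it and the grasp point (between the pads) lies 3 mm ahead of it; z points along the fingers, y is the line along which they close (so a half turn about z gives the same grasp; the last joint's range is limited). The gripper opens to 85 mm and grips with 20 to 120 N. Pads are 22 mm wide; open, the fingers measure 114 mm over their backs; the gripper's body (76 mm by 85 mm) begins 54 mm behind the grasp point. The pads swing forward as they close: fully open they stand 13 mm farther back than shut.
Start: joints at [1.15, 0.276, 1.505, -0, 1.361, -0.121], TCP at [0.17, 0.549, 0.253] pointing down, gripper open.
Joint ranges: [-2.89, 2.89], [-0.75, 2.08], [0.22, 2.7], [-1.18, 4.32], [0.11, 2.71], [-2.7, 2.7]. Speed limits (rad/s): [2.57, 2.57, 3.14, 3.14, 3.14, 3.14].

## Interface

Orientations are given as a unit quaternion [w, x, y, z].
In Python, from rig import readout, optics, ticket gives the robot as it stands. The module is installed in compiled form; this text tells all that it offers.
- The arm moves only by the shell command python3 -m handwheel 'ROWS' [OPENING] [FORCE]. ROWS is rows parted by semicolons, their numbers by spaces, 1 to 5 of them, each of 4 numbers: dx, dy, dz in m, then a turn about the tool's z in rad; each row shifts and turns the commanded pose from where the row before left it, along the tool's axes as they then stand; what a row does not reach is not made up. A row lasts 1/12 s, in which the tool goes at most 0.0417 m and 0.125 rad, less where a joint would pass 70% of its speed; a pose out of reach is approached as far as the arm can. OPENING is the finger opening in m, set as the command begins (- or left out keeps the last). The fingers move at their own pace and stop on an object; FORCE is the grip in N (left out, the last holds). Time passes only in rows, so rows that do not move let the fingers close. It prints the time, the measured TCP pose, the force, the opening and the grip force at its end.
- readout.get_state(): the state, without advancing time (a new reading comes with each control period).
- optics.get_image(name): name is "side" or "top" or "wrist"; returns a dict with "img" (420x560x3 uint8, red, green, blue), "camera_matrix" (3x3 intrinsics, pixels), "k1" (the pictures are not rectified: a ray, as slopes to the right and down, at radius r is drawn at 1 + k1 r^2 times it, then the intrinsics apply), "T" (4x4, takes a point from camera to world coordinates); the wrist camera has in their place "hand_eye" (4x4, takes a point from camera to tool coordinates, whose origin is the TCP and whose axes are the flange's). Camera axes: x right, y down, z forward; pixel columns grow to the right and rows downward; lengths in m; the calibration is good to about 2 mm. A picture is of the moment at which its call begins: read the wrist's pose just before it. There is no depth.
- ticket.sign_off(): hands the job in; it is judged then, once.
The state is a dict: "clock": time; "qpos": joint angles; "qd": joint speeds; "effort": joint torques, N m; "position": TCP position; "ee_rot": TCP orientation; "contact_force": force on the tool from outside, world axes, zero at the start; "moment": the same for the moment, N m; "width": finger opening in m; "gripper_force": force on a finger pad.
Only numpy, scipy, OpenCV 4.12 (cv2) and the standard library are available. Lean on these libraries where they do the work, as an engineer would, in place of code of your own. Each camera call takes 0.05 s, during which the arm holds its last target. There are 200 camera calls.

## Task

The glue on the model tank hull has set: open the cam vice that holds it. With the fingertips, push the cam lever right round (clockwise from above) to its stop so that the cam's low point faces the sliding jaw, and only then push the sliding jaw forward, away from the hull, until it is fully home against the cam. Leave the hull standing where it is on the vice bed, do not lift it, and do not disturb anything else on the bench.

Things in the scene. Friction and masses are not known exactly. Their poses are not given: they have to be found in the camera images.
- vice: Cam vice bolted to the bench. Origin on the bench; +x runs from the fixed jaw over hull and sliding jaw to the cam, +y left, +z up. Base x -140 to 122 mm, y +-55, 14 mm high; bolt lugs to y +-73, 17 mm high. Fixed jaw x -125 to -94, y +-55, top 58 mm. Guide strips at y +-42, 26 mm high. Stop pin for the lever at x 53, y -40, 50 mm high.
- cam_pivot (a point): Point on the cam's vertical axis at lever height: vice frame x 74, y 0, z 44 mm. Hub 25 mm across with a bolt head up to 61 mm. The cam is a steel disc, diameter 50 mm, z 20 to 36 mm, set 7 mm off this axis: rim 32 mm from the axis at its high point, 18 mm at its low point.
- cam_lever (a joint): Turn of cam and lever, rad, growing CLOCKWISE from above; lever direction in the vice frame: (sin(q + 0.26), cos(q + 0.26)). 0: high point to the jaw (locked), lever to the vice's left (+y). 3.14: low point to the jaw, lever on its stop pin, to the right (-y). Starts at 0 to 0.35. Friction 0.22 N m (3.5 N at 66 mm); stays where it is left.
- lever_bar (a point): Point on the axis of the lever bar, 66 mm from the cam axis, 44 mm above the bench. The bar is a horizontal steel rod 11 mm thick, bare from 34 to 86 mm from the cam axis. Turns with the lever.
- lever_knob (a point): Centre of the black ball, 27 mm in diameter, on the end of the lever: 100 mm from the cam axis, 44 mm above the bench.
- jaw (a joint): Travel of the sliding jaw (the cam's follower) along the vice's +x, m. 0: closed on the hull, as it starts. With the cam at its low point it runs 0.014 until its steel pad (60 mm wide, z 18 to 40 mm) sits on the cam's rim; at the high point the cam blocks it. Friction 4 N, no spring: it stays where it is left.
- jaw_ear_left (a point): Middle of the hull-side face of the sliding jaw's left ear: vice frame x -34.7, y 72, z 43 mm at joint 0; moves with the jaw. The jaw is an aluminium bar 176 mm wide (y +-88), 24 mm thick, z 28 to 58 mm. Beyond y +-55 nothing stands before it, so each ear can be pushed towards +x on its face from y 57 to 88.
- jaw_ear_right (a point): The same on the right ear (y = -72).
- hull: Grey plastic model tank hull without its turret, loose, 110 g, held between the cork-lined jaws: 56 mm across (vice x), 107 mm long over the tracks (vice y), 38 mm high, standing on the bed 14 mm above the bench. Origin under its centre, z up. It must stay where it stands.
- turret: Leave alone: the hull's turret, grey plastic, about 48 mm across and 23 mm high with an 80 mm reach of gun barrel; origin under its centre
- pot_a: Leave alone: small paint pot, 33 mm across, 34 mm high, white lid; origin under its centre
- pot_b: Leave alone: a second such paint pot
- side_cutters: Leave alone: side cutters lying flat, 135 mm long, 15 mm high; origin near their middle on the bench
- craft_knife: Leave alone: hobby knife lying flat, 140 mm long, 11 mm high; origin near its middle
- glue_bottle: Leave alone: white glue bottle, 32 mm across, 75 mm high; origin under its centre
- rinse_bowl: Leave alone: white plastic bowl, 104 mm across, 45 mm high; origin under its centre
- brush_cup: Leave alone: black cup, 68 mm across and 85 mm high, with brushes standing in it up to about 190 mm; origin under its centre

How it is judged:
On the way, in this order (a step that is already met when the one before it is completed fails the run):
1. the cam is turned to its low point while the sliding jaw still stands closed (value of joint cam_lever above 2.85 rad and value of joint jaw below 0.004 m), for 0.1 s.
2. the sliding jaw is pushed home against the cam (value of joint cam_lever above 2.85 rad and value of joint jaw above 0.0125 m), for 0.1 s.
At the end, for the whole second after the job is handed in: The cam lever is within about 0.29 rad (17 degrees) of its stop at 3.14 rad, the sliding jaw is open by more than 12.5 of its 14 mm and at rest, and the hull stands upright at rest, within 8 mm of where it started (all of step 2 and distance of hull from where it was at the start of the episode below 0.008 m and angle between hull's own z axis and vertical below 0.1 rad and linear speed of hull below 0.02 m/s and velocity of joint jaw below 0.005 m/s); the robot touches nothing.
It fails at once if the sliding jaw is moved by more than 5 mm before the cam is at its low point (2.6 rad) (value of joint jaw above 0.005 m and value of joint cam_lever below 2.6 rad).
It fails at once if the hull is moved by more than 12 mm, tipped or lifted (distance of hull from where it was at the start of the episode above 0.012 m or angle between hull's own z axis and vertical above 0.2 rad).
It fails at once if any of the other loose things on the bench is moved by more than 25 mm (distance of any of turret, pot_a, pot_b, side_cutters, craft_knife, glue_bottle, rinse_bowl, brush_cup from where it was at the start of the episode above 0.025 m).
It also fails if it takes over 51 s, if anything falls off the work surface, if the arm or the gripper's body presses on something with over 40 N, if the wrist force passes 120 N, or if a joint passes its speed limit or range.

## Working session

There is one attempt and no reset: what is moved stays moved. The work goes in short steps, Python scripts to look and compute and a shell command to move; the robot and the scene stay as the last step left them, time stands still between calls to the robot, and variables do not carry over. Pictures are saved under pics/ and viewed, at most 10 in all, crops included, and the job is handed in when it is done.

```bash
mkdir -p pics
python3 - <<'E'
from rig import readout, optics
import cv2,numpy as np
s=readout.get_state();print({k:np.round(v,3) for k,v in s.items()})
for n in("top","side"):
    d=optics.get_image(n);cv2.imwrite(f"pics/{n}0.png",cv2.resize(d["img"][:,:,::-1],(800,600),interpolation=cv2.INTER_CUBIC));print(n,d["camera_matrix"],d["k1"],d["T"].round(4))
    np.savez(f"{n}0.npz",**d)
E
```

```text
{'clock': np.float64(0.0), 'qpos': array([ 1.15 ,  0.277,  1.506, -0.   ,  1.361, -0.121]), 'qd': array([-0.001,  0.001, -0.   , -0.002,  0.001,  0.001]), 'effort': array([-1.0000e-03, -4.1678e+01, -2.4580e+01, -1.0000e-03,  1.1000e-02,
        0.0000e+00]), 'position': array([0.17 , 0.549, 0.252]), 'ee_rot': array([-0.   ,  0.149,  0.989, -0.001]), 'contact_force': array([0.614, 0.105, 0.755]), 'moment': array([-0.009, -0.008, -0.027]), 'gripper_force': np.float64(0.0), 'width': np.float64(0.085)}
top [[417.63867784   0.         271.90174946]
 [  0.         417.63867784 215.02820132]
 [  0.           0.           1.        ]] -0.1089966180912774 [[-0.0263 -0.9895  0.1423  0.3464]
 [-0.9995  0.0284  0.013   0.02  ]
 [-0.0169 -0.1419 -0.9897  0.9815]
 [ 0.      0.      0.      1.    ]]
side [[409.21144675   0.         277.64325423]
 [  0.         409.21144675 210.93622632]
 [  0.           0.           1.        ]] 0.02410315228579671 [[-0.9976 -0.0459  0.0512  0.4317]
 [-0.0681  0.5496 -0.8327  0.8037]
 [ 0.0101 -0.8342 -0.5514  0.6032]
 [ 0.      0.      0.      1.    ]]
```

View pics/top0.png

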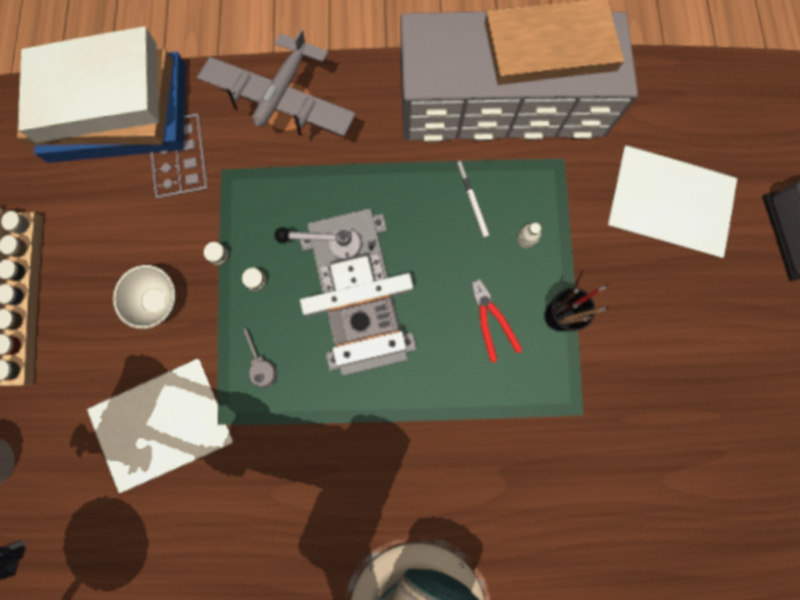

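View pics/side0.png

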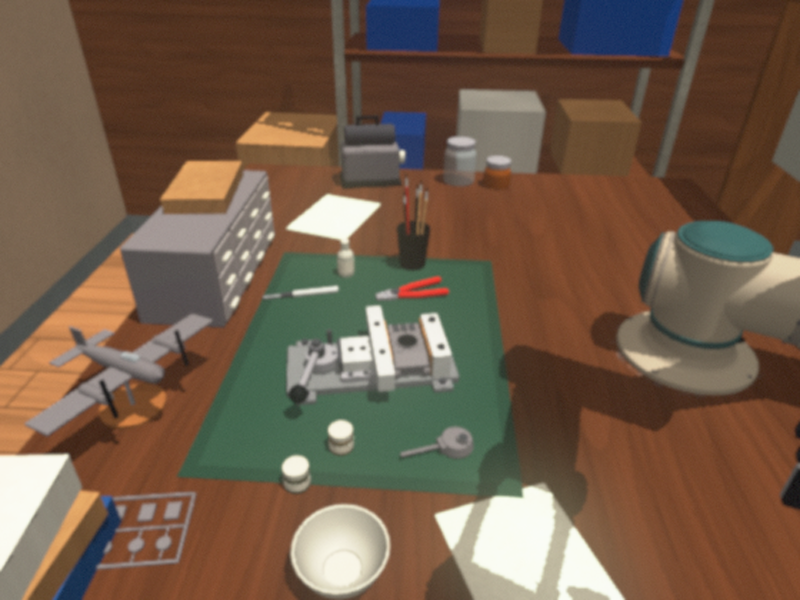

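Top view: vice with its +x up and slightly left, cam hub about (345,237), knob (282,235), jaw ears (302,307) and (412,281). The pots stand left of the lever at (215,253) and (253,278). I'll crop to get the pose precisely.

Run:
```python
import cv2,numpy as np
d=np.load("top0.npz");im=d["img"][140:270,180:300,::-1]
cv2.imwrite("pics/crop.png",cv2.resize(im,None,fx=4.6,fy=4.6,interpolation=cv2.INTER_CUBIC))
```

```text
(no output)
```

View pics/crop.png

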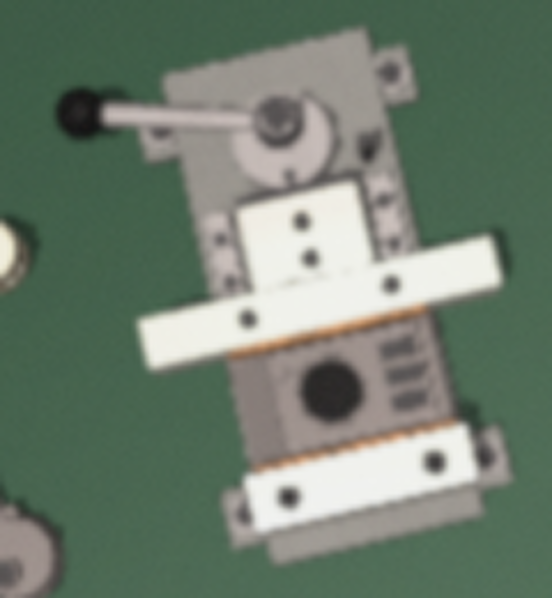

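Crop: jaw bar corners (137,322),(150,370),(492,235),(503,282); fixed jaw (245,480),(257,531),(467,424),(480,475); base front corners (163,77),(365,28); bolt head (279,118), knob (82,113).

```bash
cat > h.py <<'E'
import cv2,numpy as np
from scipy.optimize import least_squares
def proj(d,P):
    T=np.linalg.inv(d["T"]);P=np.atleast_2d(P)
    k=np.array([float(d["k1"]),0,0,0,0])
    return cv2.projectPoints(P@T[:3,:3].T+T[:3,3],np.zeros(3),np.zeros(3),d["camera_matrix"],k)[0][:,0]
def ground(d,uv,z):
    n=cv2.undistortPoints(np.float64([[uv]]),d["camera_matrix"],np.array([float(d["k1"]),0,0,0,0]))[0,0]
    r=d["T"][:3,:3]@[*n,1];o=d["T"][:3,3];return o+r*(z-o[2])/r[2]
E
python3 - <<'E'
from h import *
d=dict(np.load("top0.npz"))
L=[(-10.7,88,58,137,322),(-34.7,88,58,150,370),(-10.7,-88,58,492,235),(-34.7,-88,58,503,282),
(-94,55,58,245,480),(-125,55,58,257,531),(-94,-55,58,467,424),(-125,-55,58,480,475),
(122,55,14,163,77),(122,-55,14,365,28),(-140,-55,14,483,513),(-140,55,14,275,562),(74,0,61,279,118)]
L=np.array(L,float);P=L[:,:3]/1e3;uv=L[:,3:]/4.6+[180,140]-.4
def W(v,P):
    c,s=np.cos(v[2]),np.sin(v[2]);return P@np.array([[c,s,0],[-s,c,0],[0,0,1]])+[v[0],v[1],0]
r=least_squares(lambda v:(proj(d,W(v,P))-uv).ravel(),[.4,.05,.2],loss='soft_l1')
print(r.x,(proj(d,W(r.x,P))-uv).round(1).tolist())
v=r.x;np.save("v.npy",v)
k=ground(d,np.array([82,113])/4.6+[180,140]-.4,.044)
p=W(v,np.array([[.074,0,.044]]))[0];dd=k-p;c,s=np.cos(v[2]),np.sin(v[2])
lx,ly=c*dd[0]+s*dd[1],-s*dd[0]+c*dd[1]
print("pivot",p,"knob",k,np.hypot(lx,ly),"q",np.arctan2(lx,ly)-.26)
for n,P in dict(earL=(-.0347,.072,.043),earR=(-.0347,-.072,.043),pin=(.053,-.04,.05)).items():print(n,W(v,np.array([P]))[0])
for n,u,z in[("potA",(215,252),.034),("potB",(253,278),.034),("cutter tip",(477,283),.01),("knife tip",(487,235),.01),("knife end",(460,162),.01),("glue",(530,237),.06)]:print(n,ground(d,np.array(u)*.7,z).round(3))
E
```

```text
[0.52468806 0.08691436 0.21228929] [[0.8, -0.1], [0.2, -0.2], [-0.4, 0.4], [-0.2, 0.4], [-0.2, -1.9], [0.3, 0.6], [-0.4, -1.5], [0.2, 1.0], [-0.3, -0.1], [0.2, -0.2], [0.8, 0.4], [-0.2, 1.0], [-0.7, -0.8]]
pivot [0.59702684 0.10250604 0.044     ] knob [0.60576613 0.20248704 0.044     ] 0.10036221848522356 q 0.039477166588158474
earL [0.47559676 0.14998681 0.043     ]
earR [0.50593732 0.00921945 0.043     ]
pin [0.5849262  0.05897933 0.05      ]
potA [0.583 0.316 0.034]
potB [0.537 0.252 0.034]
cutter tip [ 0.522 -0.115  0.01 ]
knife tip [ 0.604 -0.136  0.01 ]
knife end [ 0.734 -0.097  0.01 ]
glue [ 0.585 -0.196  0.06 ]
```

```bash
m="python3 -m handwheel"
python3 -m handwheel '-0.0355 -0.0173 0 0;-0.0355 -0.0173 0 0;-0.0355 -0.0173 0 0;-0.0355 -0.0173 0 0;-0.0355 -0.0173 0 0' 0 20
python3 -m handwheel '-0.0355 -0.0173 0 0;-0.0355 -0.0173 0 0;-0.0355 -0.0173 0 0;-0.0355 -0.0173 0 0;-0.0355 -0.0173 0 0'
python3 -m handwheel '-0.0355 -0.0173 0 0;-0.0355 -0.0173 0 0;-0.0355 -0.0173 0 0;-0.0355 -0.0173 0 0'
python3 -m handwheel '0 0 0.04 -0.1;0 0 0.04 -0.11;0 0 0 0;0 0 0 0'
cat >> h.py <<'E'
def where():
    """TCP in vice frame (mm), tool yaw in vice frame, polar position about the cam"""
    from rig import readout
    from scipy.spatial.transform import Rotation as R
    s=readout.get_state();v=np.load("v.npy");c,sn=np.cos(v[2]),np.sin(v[2])
    q=s["ee_rot"];M=R.from_quat([*q[1:],q[0]]).as_matrix()
    V=np.array([[c,sn,0],[-sn,c,0],[0,0,1]]);p=V@(s["position"]-[v[0],v[1],0]);X=V@M
    print("t",s["clock"],"vice mm",(p*1e3).round(1),"tool x,y in vice",X[:2,0].round(3),X[:2,1].round(3),"z",M[:,2].round(3),"F vice",(V@s["contact_force"]).round(1),"w",s["width"],"j",s["qpos"].round(2))
    return p,X
def goto(t):
    p,X=where();print("tool delta mm",(X.T@(np.array(t)-p*1e3)).round(1))
E
python3 -c "
from h import *
L=np.array([np.sin(.3),np.cos(.3)]);T=np.array([L[1],-L[0]]);g=np.array([74,0])+66*L-30*T;goto([*g,54]);print(g,T)"
```

```text
clock: 0.52
position: [0.3146, 0.4128, 0.253]
ee_rot: [-0.0, 0.149, 0.989, -0.0]
contact_force: [-0.0, -0.3, -0.9]
width: 0.0256
gripper_force: 0.0
clock: 0.93
position: [0.4587, 0.2776, 0.253]
ee_rot: [-0.0, 0.149, 0.989, -0.0]
contact_force: [0.2, 0.8, 0.1]
width: -0.0
gripper_force: 0.0
clock: 1.27
position: [0.574, 0.1695, 0.2529]
ee_rot: [-0.0, 0.149, 0.989, -0.0]
contact_force: [-0.2, 1.1, 0.5]
width: 0.0002
gripper_force: 0.0
clock: 1.6
position: [0.5713, 0.1708, 0.1711]
ee_rot: [-0.003, 0.046, 0.999, -0.001]
contact_force: [1.1, 0.4, 1.8]
width: -0.0004
gripper_force: 0.0
t 1.6 vice mm [ 63.2  72.1 171.1] tool x,y in vice [-0.954  0.3  ] [0.3   0.954] z [-0.007 -0.001 -1.   ] F vice [1.2 0.2 1.8] w -0.0004099966178382483 j [ 0.17  0.37  1.58  0.    1.2  -1.3 ]
tool delta mm [ -2.4   0.5 117.1]
[64.84423897 71.91781448] [ 0.95533649 -0.29552021]
```

```bash
python3 -m handwheel '0 0 0.04 0;0 0 0.04 0;0 0 0.025 0;0 0 0.01 0;0 0 0 0' | grep -v rot
python3 - <<'E'
from h import *
from rig import optics
where()
a=optics.get_image("side")["img"][180:310,180:340,::-1];b=optics.get_image("top")["img"][140:270,160:320,::-1]
cv2.imwrite("pics/c1.png",cv2.resize(np.hstack([a,b]),None,fx=2.5,fy=2.5,interpolation=cv2.INTER_CUBIC))
E
```

```text
clock: 2.02
position: [0.573, 0.1717, 0.0581]
contact_force: [-0.6, 0.1, 0.0]
width: -0.0001
gripper_force: 0.0
t 2.0167 vice mm [65.1 72.7 58.1] tool x,y in vice [-0.955  0.298] [0.298 0.955] z [-0.001 -0.    -1.   ] F vice [-0.5  0.2  0. ] w -0.00010714346460109559 j [ 0.17  0.48  1.72  0.    0.95 -1.31]
```

View pics/c1.png

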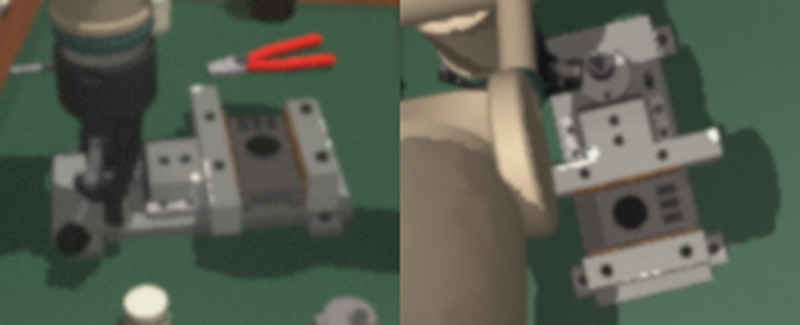

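The side crop shows the closed fingers standing behind the lever bar at about (115,205), between lever and jaw block. The knob is clear at (72,238). I'll go 6 mm lower, touch the bar and start sweeping.

```bash
python3 -m handwheel '0 0 0.006 0;-0.007 0 0 0;-0.007 0 0 0' | grep -E "force"
python3 -m handwheel '-0.008 0.0015 0 0.12;-0.008 0.0015 0 0.12;-0.008 0.0015 0 0.12;-0.008 0.0015 0 0.12;-0.008 0.0015 0 0.12'| grep -E "force"
python3 - <<'E'
from h import *
p,X=where();d=p[:2]-[.074,0];print("pivot in tool mm",(-X[:2,:2].T@d*1e3).round(1))
E
```

```text
contact_force: [-4.2, 2.3, 3.8]
gripper_force: 2.4
contact_force: [-4.5, 0.4, 2.7]
gripper_force: 2.1
t 2.7833 vice mm [115.7  54.6  53.1] tool x,y in vice [-0.615  0.789] [0.789 0.615] z [-0.002  0.001 -1.   ] F vice [-4.3  1.3  2.7] w 4.690436873607144e-05 j [ 0.15  0.54  1.61  0.    1.   -0.73]
pivot in tool mm [-17.4 -66.5]
```

```bash
python3 -m handwheel '-0.008 0.0015 0 0.12;-0.008 0.0015 0 0.12;-0.008 0.0015 0 0.12;-0.008 0.0015 0 0.12;-0.008 0.0015 0 0.12'| grep -E "force"
python3 -c "
from h import *
p,X=where();d=p[:2]-[.074,0];print('pivot in tool mm',(-X[:2,:2].T@d*1e3).round(1))"
python3 -m handwheel '-0.008 0.0015 0 0.12;-0.008 0.0015 0 0.12;-0.008 0.0015 0 0.12;-0.008 0.0015 0 0.12;-0.008 0.0015 0 0.12'| grep -E "force"
python3 -c "
from h import *
p,X=where();d=p[:2]-[.074,0];print('pivot in tool mm',(-X[:2,:2].T@d*1e3).round(1))"
```

```text
contact_force: [-3.9, 3.2, 1.4]
gripper_force: 2.1
t 3.2 vice mm [139.3  22.1  53. ] tool x,y in vice [-0.062  0.998] [0.998 0.062] z [-0.002  0.002 -1.   ] F vice [-3.1  3.9  1.4] w 0.00023053612681432306 j [ 0.1   0.57  1.55  0.    1.02 -0.17]
pivot in tool mm [-18.1 -66.6]
contact_force: [-1.8, 4.8, -0.4]
gripper_force: 2.0
t 3.6167 vice mm [140.8 -17.8  53.1] tool x,y in vice [0.513 0.859] [ 0.859 -0.513] z [ 0.001  0.003 -1.   ] F vice [-0.7  5.1 -0.4] w -0.00017461381832582738 j [0.04 0.57 1.55 0.   1.02 0.37]
pivot in tool mm [-18.9 -66.5]
```

```bash
python3 -m handwheel '-0.008 0.0015 0 0.12;-0.008 0.0015 0 0.12;-0.008 0.0015 0 0.12;-0.008 0.0015 0 0.12;-0.008 0.0015 0 0.12'| grep -E "force"
python3 -m handwheel '-0.008 0.0015 0 0.12;-0.008 0.0015 0 0.12;-0.008 0.0015 0 0.12;-0.008 0.0015 0 0.12;0 0 0 0'| grep -E "force"
python3 -c "
from h import *
p,X=where();d=p[:2]-[.074,0];print('pivot in tool mm',(-X[:2,:2].T@d*1e3).round(1),'a-.26',np.arctan2(X[1,0],-X[0,0])%6.283-.26)"
```

```text
contact_force: [1.9, 3.7, -1.6]
gripper_force: 2.0
contact_force: [0.5, -0.5, -0.1]
gripper_force: 0.5
t 4.45 vice mm [ 89.7 -67.3  53.3] tool x,y in vice [ 0.999 -0.043] [-0.043 -0.999] z [ 0.004 -0.    -1.   ] F vice [ 0.4 -0.6 -0.1] w -0.00015411008885627412 j [-0.05  0.52  1.66 -0.    0.96  1.35]
pivot in tool mm [-18.6 -66.5] a-.26 2.9246328936898935
```

```bash
python3 -m handwheel '-0.008 0.0015 0 0.12;-0.006 0.001 0 0.09;-0.002 0 0 0;0 0 0 0'| grep -E "force"
python3 -c "
from h import *
p,X=where();d=p[:2]-[.074,0];print('pivot in tool mm',(-X[:2,:2].T@d*1e3).round(1),'a-.26',np.arctan2(X[1,0],-X[0,0])%6.283-.26)"
```

```text
contact_force: [2.8, -2.1, 1.2]
gripper_force: 1.5
t 4.7833 vice mm [ 74.  -68.   53.3] tool x,y in vice [ 0.97  -0.244] [-0.244 -0.97 ] z [ 0.004 -0.001 -1.   ] F vice [ 2.3 -2.6  1.2] w -6.213446317311696e-05 j [-0.05  0.5   1.7  -0.    0.94  1.55]
pivot in tool mm [-16.6 -66. ] a-.26 3.127618404093357
```

```bash
python3 -m handwheel '-0.003 0 0 0;0 0 0 0'| grep -E "force"
python3 -m handwheel '-0.002 0 0 0;0 0 0 0'| grep -E "force"
python3 -c "
from h import *
p,X=where();d=p[:2]-[.074,0];print('pivot in tool mm',(-X[:2,:2].T@d*1e3).round(1))"
```

```text
contact_force: [5.2, -4.6, -0.1]
gripper_force: 2.9
contact_force: [8.5, -3.1, -3.6]
gripper_force: 4.4
t 5.1167 vice mm [ 72.1 -67.4  53.5] tool x,y in vice [ 0.97  -0.245] [-0.245 -0.97 ] z [ 0.01  -0.001 -1.   ] F vice [ 7.7 -4.8 -3.6] w 0.00010721753563256265 j [-0.05  0.49  1.71 -0.    0.93  1.55]
pivot in tool mm [-14.7 -65.9]
```

Force rises to 9 N with almost no motion, so the lever is on its stop. Back off, lift, turn and look.

```bash
python3 -m handwheel '0.012 0 0 0;0 0 -0.04 0;0 0 -0.03 -0.12;0 0 0 -0.125;0 0 0 0'| grep -E "force"
python3 - <<'E'
from h import *
from rig import optics
goto([-58,-76,52])
a=optics.get_image("side")["img"][180:310,180:340,::-1];b=optics.get_image("top")["img"][140:270,160:320,::-1]
cv2.imwrite("pics/c2.png",cv2.resize(np.hstack([a,b]),None,fx=2.5,fy=2.5,interpolation=cv2.INTER_CUBIC))
E
```

```text
contact_force: [-0.3, -0.1, -0.4]
gripper_force: 0.0
t 5.5333 vice mm [ 79.8 -68.1 124.2] tool x,y in vice [ 1.    -0.001] [-0.001 -1.   ] z [ 0.002  0.001 -1.   ] F vice [-0.3 -0.  -0.4] w 9.657120589247272e-05 j [-0.05  0.43  1.6   0.    1.11  1.31]
tool delta mm [-138.     8.1   72. ]
```

View pics/c2.png

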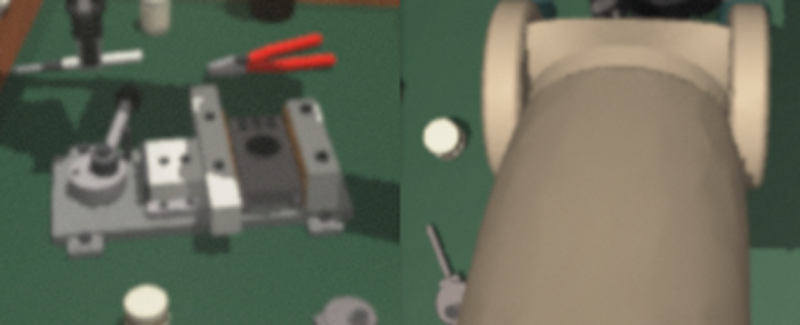

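The side crop shows the lever swung to the vice's right, knob at (127,97), with jaw and hull unmoved. Next, over behind the right ear and down.

```bash
python3 -m handwheel '-0.035 0.002 0 0;-0.035 0.002 0 0;-0.035 0.002 0 0;-0.033 0.002 0 0;0 0 0 0'| grep -E "force"
python3 -m handwheel '0 0 0.035 0;0 0 0.035 0;0 0 0 0'| grep -E "force"
python3 - <<'E'
from h import *
goto([-34.7-11,-76,52])
E
python3 -m handwheel '0.006 0 0 0;0.004 0 0 0;0 0 0 0'| grep -E "force"
python3 - <<'E'
from h import *
where()
E
```

```text
contact_force: [-1.0, 0.3, -0.9]
gripper_force: 0.0
contact_force: [-1.3, 0.6, -0.8]
gripper_force: 0.0
t 6.3 vice mm [-64.4 -73.8  46.9] tool x,y in vice [ 1.    -0.007] [-0.007 -1.   ] z [-0.014  0.002 -1.   ] F vice [-1.2  0.9 -0.8] w 1.702975977688954e-05 j [-0.14  0.35  1.99  0.    0.81  1.22]
tool delta mm [18.6  2.1 -5.3]
contact_force: [-0.4, 0.1, -0.3]
gripper_force: 0.0
t 6.55 vice mm [-46.5 -76.4  53.6] tool x,y in vice [ 1.    -0.006] [-0.006 -1.   ] z [ 0.003 -0.    -1.   ] F vice [-0.3  0.2 -0.3] w -0.0002444593344588045 j [-0.14  0.36  1.96  0.    0.82  1.23]
```

```bash
python3 -m handwheel '0.003 0 0 0;0.003 0 0 0;0.003 0 0 0;0 0 0 0'| grep -E "force|pos"
python3 -c "from h import *;where()"
python3 -m handwheel '0.003 0 0 0;0.002 0 0 0;0 0 0 0;0 0 0 0'| grep -E "force|pos"
python3 -c "from h import *;where()"
```

```text
position: [0.502, 0.0044, 0.0529]
contact_force: [-3.1, -0.4, 1.9]
gripper_force: 1.4
t 6.8833 vice mm [-39.5 -75.9  52.9] tool x,y in vice [ 1.    -0.006] [-0.006 -1.   ] z [ 0.001  0.    -1.   ] F vice [-3.1  0.3  1.9] w -6.686332080980372e-05 j [-0.13  0.37  1.94  0.    0.83  1.23]
position: [0.5069, 0.0055, 0.0523]
contact_force: [-2.3, -0.1, 1.5]
gripper_force: 1.3
t 7.2167 vice mm [-34.5 -75.8  52.3] tool x,y in vice [ 1.    -0.006] [-0.006 -1.   ] z [ 0.001  0.001 -1.   ] F vice [-2.3  0.4  1.5] w 4.054378228918916e-05 j [-0.13  0.38  1.93  0.    0.83  1.24]
```

```bash
python3 -m handwheel '0.002 0 0 0;0.001 0 0 0;0 0 0 0;0 0 0 0'| grep -E "force"
python3 -c "from h import *;where()"
python3 -m handwheel '0.002 0 0 0;0 0 0 0;0 0 0 0'| grep -E "force"
python3 -c "from h import *;where()"
python3 -m handwheel '0.002 0 0 0;0 0 0 0;0 0 0 0'| grep -E "force"
python3 -c "from h import *;where()"
```

```text
contact_force: [-4.5, -0.6, 3.2]
gripper_force: 2.2
t 7.55 vice mm [-32.1 -75.8  52.2] tool x,y in vice [ 1.    -0.006] [-0.006 -1.   ] z [-0.001  0.    -1.   ] F vice [-4.5  0.4  3.2] w -0.00014157470703682343 j [-0.13  0.38  1.93  0.    0.84  1.24]
contact_force: [-8.2, -2.4, 6.8]
gripper_force: 4.2
t 7.8 vice mm [-32.  -75.8  52.1] tool x,y in vice [ 1.    -0.005] [-0.005 -1.   ] z [-0.004 -0.    -1.   ] F vice [-8.5 -0.7  6.8] w 6.742061703805187e-05 j [-0.12  0.38  1.92 -0.    0.84  1.24]
contact_force: [-11.4, -4.2, 9.7]
gripper_force: 6.1
t 8.05 vice mm [-31.9 -75.8  52.1] tool x,y in vice [ 1.    -0.004] [-0.004 -1.   ] z [-0.008 -0.001 -1.   ] F vice [-12.   -1.7   9.7] w 3.648483366697806e-05 j [-0.12  0.38  1.92 -0.    0.85  1.24]
```

The jaw stalled at x = -32 mm (13.8 mm of travel) while the force rose to 12 N, so it is home. Retreat and check.

```bash
python3 -m handwheel '-0.01 0 0 0;-0.005 0 0 0;0 0 0 0;0 0 -0.04 0;0 0 -0.04 0'| grep -E "force"
python3 -m handwheel '0 0.04 -0.02 0;0 0.04 0 0;0 0.04 0 0;0 0.04 0 0;0 0.04 0 0'| grep -E "force"
python3 -m handwheel '0 0.02 0 0;0 0 0 0;0 0 0 0'| grep -E "force"
python3 - <<'E'
from h import *
from rig import optics
where()
a=optics.get_image("top");b=a["img"][140:270,180:300,::-1]
cv2.imwrite("pics/c3.png",cv2.resize(b,None,fx=4.6,fy=4.6,interpolation=cv2.INTER_CUBIC))
E
```

```text
contact_force: [0.9, -0.2, 0.5]
gripper_force: 0.0
contact_force: [0.7, -0.2, 0.5]
gripper_force: 0.0
contact_force: [-0.6, 0.1, -0.2]
gripper_force: 0.0
t 9.1333 vice mm [ -43.4 -294.7  150.7] tool x,y in vice [ 1.    -0.008] [-0.008 -1.   ] z [ 0.002  0.    -1.   ] F vice [-0.5  0.2 -0.2] w 4.738603600570913e-05 j [-0.49  0.36  1.65  0.    1.13  0.88]
```

View pics/c3.png

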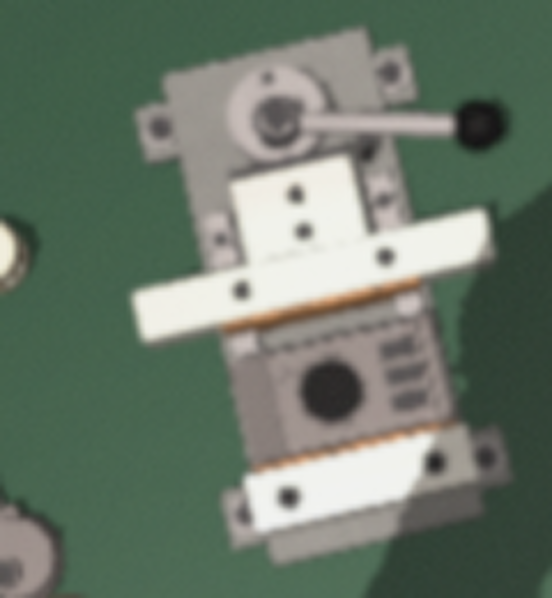

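The picture shows the lever on its pin with the knob at (480,125), the jaw open against the cam, and the hull still at (332,390).

```bash
python3 -c "
from rig import ticket;print(ticket.sign_off())"
```

```text
the job is handed in; nothing more can be done
None
```

The vice is open and the job is handed in, with no verdict returned: the cam lever is on its stop, the jaw was pushed about 13.8 of its 14 mm until it stalled against the cam, and the last picture shows the hull unmoved.

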